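# Sort the welding off-cuts and fasteners into their trays

### The job

Clear the work area of the welding table by sorting the five loose pieces in front of the trays into the three trays, each into the tray whose fixed sample on the tab behind it shows the same kind: both pieces of pipe stood on end in the pipe tray, the nut and the bolt lying in the fastener tray, the flat plate lying flat in the plate tray. Every piece must end at rest on the floor of its tray, not on a wall or on another piece. Leave the tape measure lying right of the trays and the white soapstone stick where they lie.

Things in the scene. Friction and masses are not known exactly. Their poses are not given: they have to be found in the camera images.
- wide_pipe: loose: the wide, short off-cut of dark steel pipe, 48 mm outside diameter, 34 mm high, standing on end on the table, open at both ends. 0.16 kg. Origin: centre of its underside, z up along the bore
- slim_pipe: loose: the slim, tall off-cut of rusty steel pipe, 34 mm outside diameter, 50 mm high, standing on end on the table. 0.17 kg. Origin: centre of its underside, z up along the bore
- coupon: loose: flat dark steel test plate, 70 mm along its x, 60 mm along its y, 10 mm thick, with a weld bead about 2 mm high on top. 0.25 kg. Origin: centre of its underside. Grasp across the 60 mm width (y)
- pipe_tray: open plain grey sheet-metal tray, fixed, 116 (x) x 156 (y) mm, 21 mm high, 3 mm walls and floor; the rim narrows the mouth to 108 x 148 mm. Origin: centre of its underside, z up, x away from the robot. The tab behind it at rim height (x = 59 to 125 mm) carries a fixed sample: a wide, short piece of dark pipe standing on end (48 mm diameter, 34 mm high): the tray for pipe
- fastener_tray: open plain grey sheet-metal tray, fixed, 116 (x) x 156 (y) mm, 21 mm high, 3 mm walls and floor; the rim narrows the mouth to 108 x 148 mm. Origin: centre of its underside, z up, x away from the robot. The tab behind it at rim height (x = 59 to 125 mm) carries a fixed sample: a hex bolt lying along y: the tray for nuts and bolts
- plate_tray: open plain grey sheet-metal tray, fixed, 116 (x) x 156 (y) mm, 21 mm high, 3 mm walls and floor; the rim narrows the mouth to 108 x 148 mm. Origin: centre of its underside, z up, x away from the robot. The tab behind it at rim height (x = 59 to 125 mm) carries a fixed sample: a flat steel test plate with a weld bead (12 mm high): the tray for plate
- nut_mid (a point): loose: plain steel hex nut lying flat on the table, 24 mm across the flats (the flats face its x and every 60 degrees round), 27 mm across the corners (along its y), 14 mm high. 0.03 kg. This point: the middle of the nut, 7 mm above its underside
- bolt_mid (a point): loose: plain steel hex bolt lying on its side, 66 mm long along its y: the head (22 mm wide, 19 mm high) at y = 24 to 33 mm, the round shank 12 mm thick from y = -33 to 24 mm, its middle line 6 to 8 mm above the table. 0.075 kg. This point: the middle of the bolt's length, 8.5 mm above the table; grasp the shank there across x
- tape: bystander: yellow and black tape measure lying on its side, 62x79x36 mm, loose, right of the trays (not the fixed one by the vice); origin: centre of its underside
- chalk: bystander: white square soapstone marking stick lying flat, 12x105x9 mm, long along its y, loose, at the right; origin: centre of its underside

How it is judged:
By the outcome, as a careful person would: the job done as asked, in the order asked, and still so for the second after the job is handed in, with the robot touching nothing.
It also fails if it takes over 125 s, if anything falls off the work surface, if the arm or the gripper's body presses on something with over 40 N, if the wrist force passes 120 N, or if a joint passes its speed limit or range.

### The arm

A 6-joint arm with a two-finger parallel gripper is mounted at the origin on a cart in front of the work surface, level with it; the furniture and walls round the work are solid. World frame = base frame: x ahead of the robot, y to its left, z up, the work surface at z = 0. Lengths are in m, angles in rad, forces in N, time in s.
With the tool pointing down it reaches from about 0.25 to 0.725 m from the base axis. Payload 9.7 kg.
Tool frame: the origin (TCP) lies between the finger pads; the fingertips stand 25 mm ahead of it and the grasp point (between the pads) lies 6 mm ahead of it (manip.tcp_to_tips is the distance from the TCP to the fingertips, in m); z points along the fingers, y is the line along which they close (so a half turn about z gives the same grasp; the last joint's range is limited). The gripper opens to 85 mm and grips with 20 to 120 N. Pads are 22 mm wide; open, the fingers measure 114 mm over their backs; the gripper's body (76 mm by 85 mm) begins 54 mm behind the grasp point. The pads swing forward as they close: fully open they stand 13 mm farther back than shut.
Start: joints at [1.112, 0.087, 0.176, 1.66, 0, 1.571], TCP at [0.244, 0.493, 0.256] pointing down, gripper open.
Joint ranges: [-3.13, 3.13], [-0.85, 1.81], [-1.15, 1.24], [-2.2, 2.28], [-1.44, 1.52], [-3.14, 3.14]. Speed limits (rad/s): [2.22, 2.22, 2.57, 3.14, 3.14, 3.14].

### API

Orientations are given as a unit quaternion [x, y, z, w].
In Python, from rig import telemetry, grab_frame, ticket, manip gives the robot as it stands.
- The arm moves only by the shell command python3 -m inch 'ROWS'. ROWS is JSON, a list of rows, each a list of 3 entries, a list of its own where there are three numbers: the shift along the tool's x, y, z in cm, then the turn about the tool's z in degrees, then the finger opening in cm, from 0 to 8.54. In form: [[[x, y, z], roll, jaw], ...]. A call has 1 to 10 rows; each row is the pose to reach, as a shift and turn from the pose commanded when the call began, along the tool's axes at that moment; what a row does not reach only later rows make up. A row lasts 1/12 s, in which the tool goes at most 41.7 mm and 7.16 degrees, less where a joint would pass 70% of its speed; a pose out of reach is approached as far as the arm can. A call with a gripper value outside its range is refused whole. The fingers move at their own pace and stop on an object; the grip force is fixed at half the most. Time passes only in rows, so rows that repeat a pose let the fingers close. It gives the time, the measured TCP pose, the force, the opening and the grip force at its end, in the units of the state.
- telemetry.observe(): the state, without advancing time (a new reading comes with each control period).
- grab_frame(name): name is "side" or "top" or "wrist"; returns a dict with "frame" (480x640x3 uint8, blue, green, red), "fx", "fy", "cx", "cy" (pixels), "dist" ([k1, k2, p1, p2, k3] as OpenCV has them; the pictures are not rectified), "eye" and "rotation" of the camera in the world. Camera axes: x right, y down, z forward; pixel columns grow to the right and rows downward; lengths in m; the calibration is good to about 2 mm. A picture is of the moment at which its call begins. There is no depth.
- ticket.finish_job(): hands the job in; it is judged then, once.
The state is a dict: "t": time; "qpos": joint angles; "qvel": joint speeds; "effort": joint torques, N m; "tcp_pos": TCP position; "eef_rot": TCP orientation; "ft_force": force on the tool from outside, world axes, zero at the start; "torque": the same for the moment, N m; "finger_gap": finger opening in m; "grip_force": force on a finger pad.
Only numpy, scipy, OpenCV 4.12 (cv2) and the standard library are available. Lean on these libraries where they do the work, as an engineer would, in place of code of your own. Each camera call takes 0.05 s, during which the arm holds its last target. There are 200 camera calls.

## Working session

There is one attempt and no reset: what is moved stays moved. The work goes in short steps, Python scripts to look and compute and a shell command to move; the robot and the scene stay as the last step left them, time stands still between calls to the robot, and variables do not carry over. Pictures are saved under pics/ and viewed, at most 17 in all, crops included, and the job is handed in when it is done.

```bash
ls; mkdir -p pics
cat > h.py <<'E'
import numpy as np, cv2, sys
from rig import telemetry, grab_frame, ticket, manip
from scipy.spatial.transform import Rotation as R
def snap(cam,name):
    f=grab_frame(cam); cv2.imwrite(f'pics/{name}.png',f['frame']); 
    np.save(f'pics/{name}.npy',{k:v for k,v in f.items() if k!='frame'},allow_pickle=True); return f
def rot(f):
    r=np.array(f['rotation'],float); return r if r.shape==(3,3) else R.from_quat(r).as_matrix()
def px2w(f,uv,z):
    K=np.array([[f['fx'],0,f['cx']],[0,f['fy'],f['cy']],[0,0,1]])
    n=cv2.undistortPoints(np.array(uv,float).reshape(-1,1,2),K,np.array(f['dist'],float)).reshape(-1,2)
    d=np.c_[n,np.ones(len(n))]@rot(f).T; e=np.array(f['eye'])
    return e+d*((np.broadcast_to(z,len(n))-e[2])/d[:,2])[:,None]
def load(name): return np.load(f'pics/{name}.npy',allow_pickle=True).item()
E
python3 - <<'E'
from h import *
f=snap('top','top0'); print({k:v for k,v in f.items() if k!='frame'})
s=snap('side','side0'); print(s['eye'],s['rotation']); w=snap('wrist','w0'); print(w['eye'],w['rotation'])
o=telemetry.observe(); print(o); print(R.from_quat(o['eef_rot']).as_matrix().round(3))
E
```

```text
pics
{'fx': 506.1553567299618, 'fy': 506.1553567299618, 'cx': 320.3634402201349, 'cy': 235.22385331130062, 'dist': array([-0.08898614,  0.        ,  0.        ,  0.        ,  0.        ]), 'eye': array([ 0.38815101, -0.0167572 ,  1.23119109]), 'rotation': array([ 0.71535282, -0.69676979,  0.03588812, -0.03865547])}
[-0.45325487 -0.26208297  0.89156896] [ 0.71185641 -0.56527175  0.25999725 -0.32577559]
[0.1831479  0.52297749 0.37275962] [0.84147981 0.52318569 0.07087424 0.11474011]
{'t': 0.15, 'qpos': array([1.11198922e+00, 8.73305813e-02, 1.75321325e-01, 1.65979403e+00,
       3.14020351e-06, 1.57080874e+00]), 'qvel': array([-0.00035833, -0.00212055,  0.00381011, -0.00033407, -0.00074837,
        0.00095149]), 'effort': array([ 1.17883392e-03, -5.20759606e+01,  4.65046084e+01,  1.38550441e-02,
        3.34197080e-05, -7.45582582e-06]), 'tcp_pos': array([0.24351818, 0.49298961, 0.2557503 ]), 'eef_rot': array([ 2.27402757e-01,  9.73800664e-01, -4.89935453e-04, -1.16016069e-04]), 'ft_force': array([-0.07810671, -0.89499759,  0.30898596]), 'torque': array([-0.00180003,  0.00484354, -0.00381531]), 'grip_force': 0.0, 'finger_gap': 0.08530216550996399}
[[-0.897  0.443 -0.   ]
 [ 0.443  0.897 -0.001]
 [ 0.    -0.001 -1.   ]]
```

View pics/top0.png

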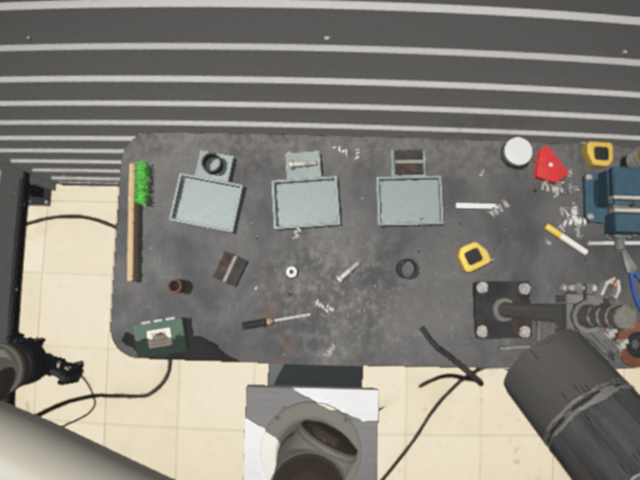

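The top view shows, left to right, the pipe tray (207,203), fastener tray (307,203) and plate tray (410,202). The loose pieces are slim pipe (179,286), coupon (231,268), nut (292,271), bolt (347,271) and wide pipe (407,268). The tape is at (473,257) and the chalk at (475,206). I'll zoom in.

Run:
```python
from h import *
im=cv2.imread('pics/top0.png'); c=im[150:310,155:445]; c=cv2.resize(c,None,fx=2.75,fy=2.75,interpolation=cv2.INTER_CUBIC)
c=cv2.convertScaleAbs(c,alpha=1.7,beta=10);cv2.imwrite('pics/top0c.png',c)
f=load('top0')
for n,u,z in [('slim',(179,286),.05),('coupon',(231,268),.01),('nut',(292,271),.014),('bolt',(347,271),.008),('wide',(407,268),.034),('pt',(207,203),.02),('ft',(307,203),.02),('plt',(410,202),.02)]: print(n,px2w(f,[u],z)[0].round(3))
```

```text
slim [0.385 0.317 0.05 ]
coupon [0.432 0.204 0.01 ]
nut [0.429 0.056 0.014]
bolt [ 0.432 -0.077  0.008]
wide [ 0.442 -0.218  0.034]
pt [0.588 0.268 0.02 ]
ft [0.594 0.024 0.02 ]
plt [ 0.603 -0.226  0.02 ]
```

View pics/top0c.png

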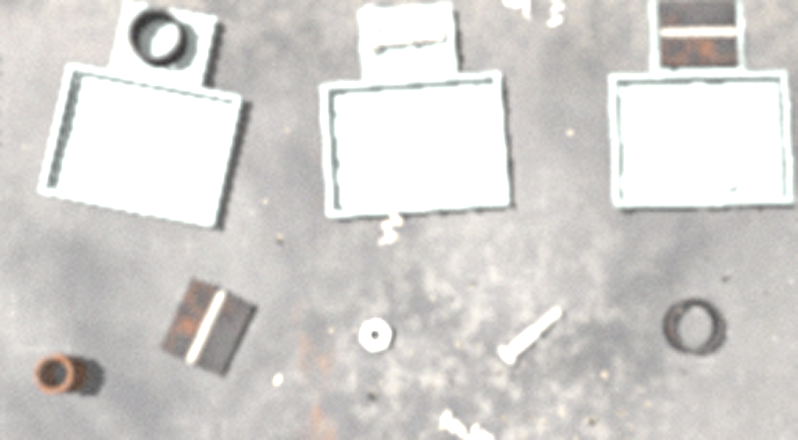

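```bash
cat >> h.py <<'E'
def go(p,yaw,zc=None):
    """tool shift (cm) and roll (deg) from present pose to TCP p with finger line at yaw (deg, mod 180)"""
    o=telemetry.observe(); M=R.from_quat(o['eef_rot']).as_matrix()
    s=(np.array(p)-o['tcp_pos'])@M*100
    cur=np.degrees(np.arctan2(M[1,1],M[0,1])); r=-(yaw-cur); r=(r+90)%180-90
    return s.round(2), round(r,1), 'q6',o['qpos'][5].round(2)
E
python3 - <<'E'
from h import *
f=load('top0'); print(manip, getattr(manip,'tcp_to_tips',None))
P=lambda uv,z:px2w(f,np.array([155-.32,150-.32])+np.array(uv)/2.75,z)[:,:2]
def ang(a,b): d=b-a; return np.degrees(np.arctan2(d[1],d[0])).round(1), (np.linalg.norm(d)*1000).round(1)
print('slim',P([(56,374)],.05),'wide',P([(694,327)],.034),'nut',P([(375,335)],.014))
c=P([(194,279),(256,304),(224,376),(162,347)],.01); print('coupon',c.mean(0),[ang(c[i],c[(i+1)%4]) for i in range(4)])
b=P([(500,360),(562,308)],.008); print('bolt',b,b.mean(0),ang(b[1],b[0]))
for n,q in dict(pt=[(69,65),(242,97),(216,227),(41,191)],ft=[(321,84),(500,73),(510,205),(328,217)],pl=[(610,74),(787,71),(793,205),(615,209)]).items():
    c=P(q,.021); print(n,c.mean(0),[ang(c[i],c[(i+1)%4]) for i in range(4)])
E
```

```text
<Robot object at 0x7f4d6b954050> 0.025
slim [[0.38535643 0.32679274]] wide [[ 0.44076474 -0.21768196]] nut [[0.42749447 0.05781137]]
coupon [0.43108162 0.20445622] [(np.float64(-110.2), np.float64(59.5)), (np.float64(158.1), np.float64(68.8)), (np.float64(67.0), np.float64(60.7)), (np.float64(-22.9), np.float64(65.9))]
bolt [[ 0.4087255  -0.05200905]
 [ 0.45570578 -0.10545062]] [ 0.43221564 -0.07872983] (np.float64(131.3), np.float64(71.2))
pt [0.589623   0.26980869] [(np.float64(-99.3), np.float64(159.0)), (np.float64(171.3), np.float64(117.8)), (np.float64(79.9), np.float64(160.0)), (np.float64(-9.1), np.float64(115.6))]
ft [0.59575812 0.02785505] [(np.float64(-85.0), np.float64(159.0)), (np.float64(-174.4), np.float64(118.2)), (np.float64(95.3), np.float64(159.9)), (np.float64(5.1), np.float64(119.0))]
pl [ 0.60705596 -0.22519281] [(np.float64(-87.3), np.float64(158.2)), (np.float64(-177.6), np.float64(120.3)), (np.float64(92.8), np.float64(157.3)), (np.float64(2.9), np.float64(120.7))]
```

```bash
python3 -c "
from h import *
print(go([.385,.327,.16],80))"
```

```text
(array([-20.04,  -8.61,   9.58]), np.float64(-16.3), 'q6', np.float64(1.57))
```

```bash
python3 -m inch '[[[-20,-8.6,9.6],-16.3,8.5],[[-20,-8.6,9.6],-16.3,8.5],[[-20,-8.6,9.6],-16.3,8.5],[[-20,-8.6,9.6],-16.3,8.5],[[-20,-8.6,9.6],-16.3,8.5],[[-20,-8.6,9.6],-16.3,8.5],[[-20,-8.6,9.6],-16.3,8.5],[[-20,-8.6,9.6],-16.3,8.5],[[-20,-8.6,9.6],-16.3,8.5],[[-20,-8.6,9.6],-16.3,8.5]]'
python3 -c "
from h import *
f=snap('wrist','w1')
o=telemetry.observe();print(o['t'],o['tcp_pos'],f['eye'],f['fx'],f['cx'],f['cy'])"
```

```text
t: 0.98
tcp_pos: [0.3845, 0.3283, 0.1609]
eef_rot: [0.087, 0.996, 0.0, 0.0]
ft_force: [-0.4, 0.1, 0.3]
finger_gap: 0.0852
grip_force: 0.0
1.0333 [0.38442081 0.32844216 0.16090791] [0.31806123 0.33990403 0.27797371] 331.7840045266526 317.11932428918396 244.421962883986
```

View pics/w1.png

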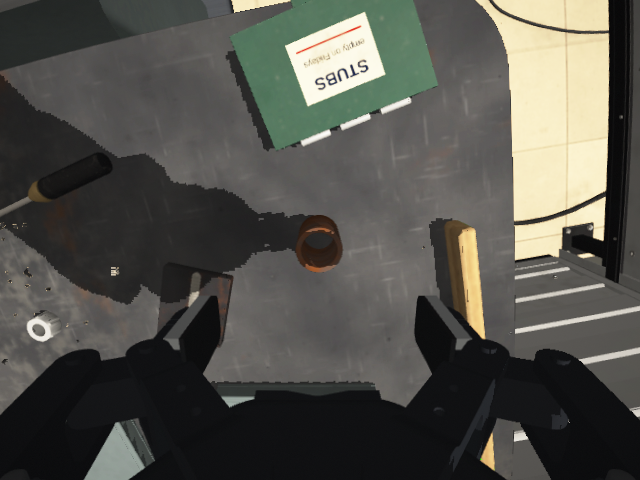

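The slim pipe stands at about (320,245) in the wrist view, between the fingers, with the coupon at (195,300) and the nut at (40,328).

```bash
python3 -c "
from h import *
f=load('w1'); print(px2w(f,[(320,251),(319,238),(40,328)],[.05,0,.014]))
import cv2
im=cv2.imread('pics/w1.png');cv2.imwrite('pics/w1c.png',cv2.resize(im[190:300,260:380],None,fx=5,fy=5))"
```

```text
[[0.3856701  0.33039386 0.05      ]
 [0.38878496 0.32944797 0.        ]
 [0.42537892 0.06008052 0.014     ]]
```

View pics/w1c.png

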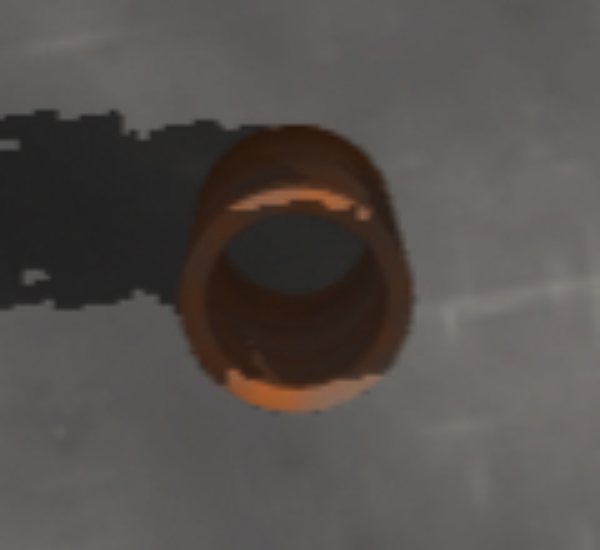

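The crop puts the top ring centre at px (319.4,249.4), about (0.387,0.330). That agrees with the top view to 2 mm, so I'll grasp it.

```bash
python3 -m inch '[[[-0.2,0.1,4],0,7],[[-0.2,0.1,8],0,6],[[-0.2,0.1,10],0,6],[[-0.2,0.1,11.5],0,6],[[-0.2,0.1,11.5],0,6],[[-0.2,0.1,11.5],0,3],[[-0.2,0.1,11.5],0,3],[[-0.2,0.1,11.5],0,2.5],[[-0.2,0.1,11.5],0,2.5],[[-0.2,0.1,11.5],0,2.5]]'
python3 -m inch '[[[0,0,0],0,2.5],[[0,0,0],0,2.5],[[0,0,-2],0,2.5],[[0,0,-5],0,2.5],[[0,0,-9],0,2.5],[[0,0,-9],0,2.5],[[0,0,-9],0,2.5]]'
python3 -c "
from h import *
c=np.array([.5896,.2698]);y=np.radians(80.5);
print(c+.042*np.array([np.cos(y),np.sin(y)]), go([*(c+.042*np.array([np.cos(y),np.sin(y)])),.13],80.5))"
```

```text
t: 1.87
tcp_pos: [0.3876, 0.329, 0.0472]
eef_rot: [0.087, 0.996, 0.001, 0.001]
ft_force: [-2.3, 0.3, 7.7]
finger_gap: 0.0322
grip_force: 59.8
t: 2.45
tcp_pos: [0.3881, 0.329, 0.1381]
eef_rot: [0.087, 0.996, 0.002, 0.002]
ft_force: [-0.0, -0.1, -2.8]
finger_gap: 0.032
grip_force: 60.1
[0.596532 0.311224] (array([-20.83,   1.86,   0.89]), np.float64(-0.5), 'q6', np.float64(0.88))
```

```bash
python3 -m inch '[[[-4,0.3,0],0,2.5],[[-8,0.6,0],0,2.5],[[-12,0.9,0],0,2.5],[[-16,1.1,0],0,2.5],[[-19,1.3,0],0,2.5],[[-20.8,1.3,0],-0.5,2.5],[[-20.8,1.3,0],-0.5,2.5],[[-20.8,1.3,0],-0.5,2.5],[[-20.8,1.3,0],-0.5,2.5]]'
python3 -m inch '[[[0,0,3],0,2.5],[[0,0,6],0,2.5],[[0,0,8],0,2.5],[[0,0,8.5],0,2.5],[[0,0,8.5],0,2.5],[[0,0,8.5],0,2.5]]'
```

```text
t: 3.2
tcp_pos: [0.5932, 0.3047, 0.1341]
eef_rot: [0.083, 0.997, -0.0, -0.001]
ft_force: [-0.7, -0.6, -2.3]
finger_gap: 0.0319
grip_force: 60.2
t: 3.7
tcp_pos: [0.5929, 0.3052, 0.0506]
eef_rot: [0.082, 0.997, 0.0, -0.0]
ft_force: [0.3, 0.1, -2.0]
finger_gap: 0.0321
grip_force: 61.7
```

```bash
python3 -c "
from h import *
o=telemetry.observe();print(o['tcp_pos'],o['ft_force'],o['torque'],go([.5,.25,.16],68.5))"
```

```text
[0.59291459 0.30522524 0.05058279] [ 0.29575398  0.05055066 -2.00591785] [-0.03039019 -0.01319586  0.01961428] (array([  8.26,  -6.97, -10.94]), np.float64(12.1), 'q6', np.float64(0.64))
```

```bash
python3 -m inch '[[[0,0,0.1],0,2.5],[[0,0,0.1],0,2.5],[[0,0,0.1],0,2.5]]'; python3 -m inch '[[[0,0,0.1],0,2.5],[[0,0,0.1],0,2.5],[[0,0,0.1],0,2.5]]'
```

```text
t: 3.95
tcp_pos: [0.5938, 0.3051, 0.0496]
eef_rot: [0.083, 0.997, 0.0, 0.0]
ft_force: [-0.5, -0.1, -0.8]
finger_gap: 0.0321
grip_force: 61.9
t: 4.2
tcp_pos: [0.594, 0.3051, 0.0495]
eef_rot: [0.083, 0.997, 0.0, 0.0]
ft_force: [-3.2, -0.3, 7.3]
finger_gap: 0.0319
grip_force: 62.6
```

```bash
python3 -m inch '[[[0,0,0],0,4.6],[[0,0,0],0,4.6],[[0,0,0],0,4.6],[[0,0,-3],0,4.8],[[0,0,-7],0,4.8],[[0,0,-11],0,4.8],[[0,0,-11],0,4.8],[[0,0,-11],0,4.8]]'
python3 -c "
from h import *
print(go([.431,.2045,.16],68.5))"
```

```text
t: 4.87
tcp_pos: [0.5953, 0.3054, 0.1616]
eef_rot: [0.083, 0.997, 0.001, 0.002]
ft_force: [0.6, -0.6, -0.2]
finger_gap: 0.048
grip_force: 0.0
(array([ 14.54, -12.66,   0.05]), np.float64(12.0), 'q6', np.float64(0.64))
```

```bash
python3 -m inch '[[[14.5,-12.7,0],12,8.5],[[14.5,-12.7,0],12,8.5],[[14.5,-12.7,0],12,8.5],[[14.5,-12.7,0],12,8.5],[[14.5,-12.7,0],12,8.5],[[14.5,-12.7,0],12,8.5],[[14.5,-12.7,0],12,8.5],[[14.5,-12.7,0],12,8.5]]'
python3 -c "
from h import *
f=snap('wrist','w2')
o=telemetry.observe();print(o['tcp_pos'])"
```

```text
t: 5.53
tcp_pos: [0.4304, 0.2035, 0.1578]
eef_rot: [0.186, 0.982, -0.0, 0.0]
ft_force: [1.3, -0.2, -0.0]
finger_gap: 0.0852
grip_force: 0.0
[0.43060918 0.20373267 0.1577412 ]
```

View pics/w2.png

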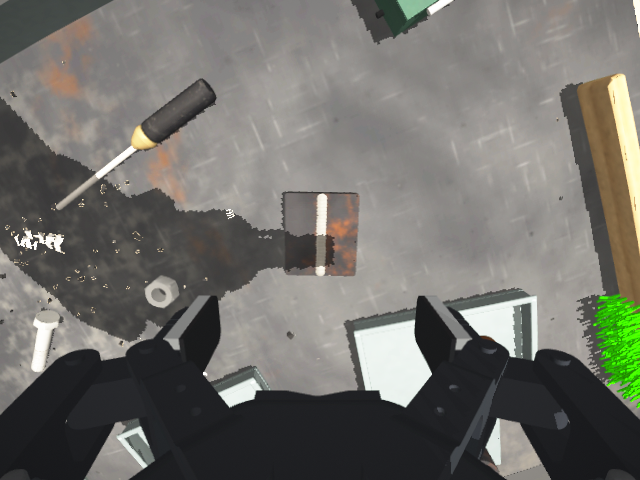

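The coupon has corners at about (286,192), (358,193), (355,276) and (285,274), with its 60 mm width along the finger line. The nut is at (162,292).

```bash
python3 -c "
from h import *
f=load('w2'); c=px2w(f,[(286,192),(358,193),(355,276),(285,274),(162,290)],[.01]*4+[.014]); print(c)
m=c[:4].mean(0); d=c[0]-c[3]+c[1]-c[2]; y=np.degrees(np.arctan2(d[1],d[0])); print(m,y+90, go([m[0],m[1],.03],(y+90)))"
```

```text
[[0.38676377 0.19427456 0.01      ]
 [0.40845546 0.24729151 0.01      ]
 [0.47386693 0.22128189 0.01      ]
 [0.45035906 0.1665011  0.01      ]
 [0.42406438 0.06297713 0.014     ]]
[0.42986131 0.20733726 0.01      ] 247.36868186102353 (array([ 0.2 ,  0.31, 12.77]), np.float64(1.1), 'q6', np.float64(0.82))
```

```bash
python3 -m inch '[[[0.2,0.3,4],1,7.2],[[0.2,0.3,8],1,7.2],[[0.2,0.3,11],1,7.2],[[0.2,0.3,12.4],1,7.2],[[0.2,0.3,12.6],1,7.2],[[0.2,0.3,12.6],1,7.2],[[0.2,0.3,12.6],1,7.2]]'; python3 -m inch '[[[0,0,0.2],0,7.2],[[0,0,0.2],0,7.2],[[0,0,0.2],0,7.2]]'
python3 -c "
from h import *
f=snap('side','s2')
K=np.array([[f['fx'],0,f['cx']],[0,f['fy'],f['cy']],[0,0,1]]);M=rot(f)
p=cv2.projectPoints(np.array([[.43,.207,.0]]),cv2.Rodrigues(M.T)[0],-M.T@np.array(f['eye']),K,np.array(f['dist']))[0].ravel();print(p)
x,y=map(int,p); cv2.imwrite('pics/s2c.png',cv2.resize(f['frame'][max(0,y-60):y+40,max(0,x-70):x+70],None,fx=5,fy=5,interpolation=2))"
```

```text
t: 6.17
tcp_pos: [0.4302, 0.2075, 0.0332]
eef_rot: [0.195, 0.981, 0.0, 0.0]
ft_force: [0.2, 0.2, 0.4]
finger_gap: 0.072
grip_force: 0.0
t: 6.42
tcp_pos: [0.4299, 0.2072, 0.0312]
eef_rot: [0.195, 0.981, 0.0, 0.001]
ft_force: [-0.4, -0.4, -1.1]
finger_gap: 0.0717
grip_force: 0.0
[213.45351954 254.60122117]
```

View pics/s2c.png

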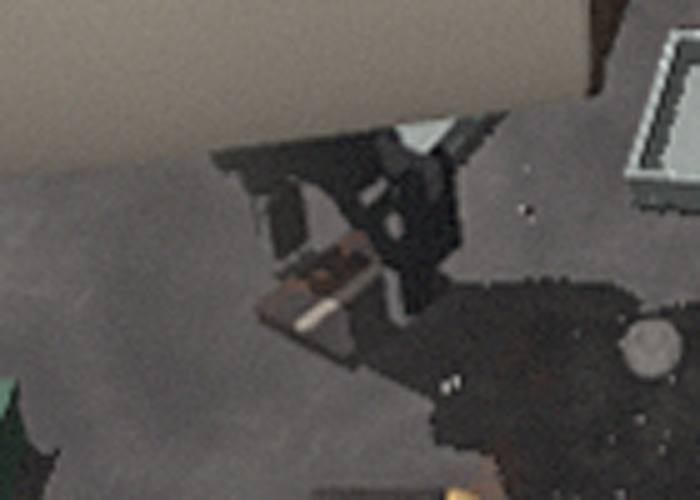

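The fingers straddle the coupon, with the tips still slightly above the table. I'll continue down guarded.

```bash
for i in 1 2; do python3 -m inch '[[[0,0,0.2],0,7.2],[[0,0,0.2],0,7.2]]'|grep -E "tcp|force"; done; python3 -m inch '[[[0,0,0.2],0,7.2],[[0,0,0.2],0,7.2]]'|grep -E "tcp|ft"
```

```text
tcp_pos: [0.4293, 0.207, 0.0282]
ft_force: [0.4, -0.1, 0.5]
grip_force: 0.0
tcp_pos: [0.4292, 0.2069, 0.026]
ft_force: [-0.1, 0.4, 0.2]
grip_force: 0.0
tcp_pos: [0.4292, 0.2069, 0.0239]
ft_force: [0.4, 0.8, 0.7]
```

```bash
for i in 1 2 ; do python3 -m inch '[[[0,0,0.2],0,7.2],[[0,0,0.2],0,7.2]]'|grep -E "tcp|ft"; done
```

```text
tcp_pos: [0.4292, 0.2069, 0.0219]
ft_force: [-0.1, 0.2, -0.1]
tcp_pos: [0.4292, 0.2069, 0.02]
ft_force: [-0.1, -0.9, 1.0]
```

```bash
python3 -m inch '[[[0,0,0],0,5.5],[[0,0,0],0,5.5],[[0,0,0],0,5.5],[[0,0,0],0,5.5],[[0,0,0],0,5.5],[[0,0,0],0,5.5]]'; python3 -m inch '[[[0,0,-1],0,5.5],[[0,0,-4],0,5.5],[[0,0,-8],0,5.5],[[0,0,-11],0,5.5],[[0,0,-11],0,5.5],[[0,0,-11],0,5.5]]'
python3 -c "
from h import *
print(go([.607,-.225,.13],92.6))
f=snap('wrist','w3')"
```

```text
t: 7.8
tcp_pos: [0.4295, 0.2071, 0.0207]
eef_rot: [0.195, 0.981, 0.0, 0.0]
ft_force: [-0.6, 0.5, 5.2]
finger_gap: 0.058
grip_force: 65.2
t: 8.3
tcp_pos: [0.4301, 0.2073, 0.1322]
eef_rot: [0.195, 0.981, 0.001, 0.001]
ft_force: [-0.1, 0.4, -3.0]
finger_gap: 0.0582
grip_force: 65.5
(array([-32.88, -33.18,   0.21]), np.float64(-25.1), 'q6', np.float64(0.84))
```

View pics/w3.png

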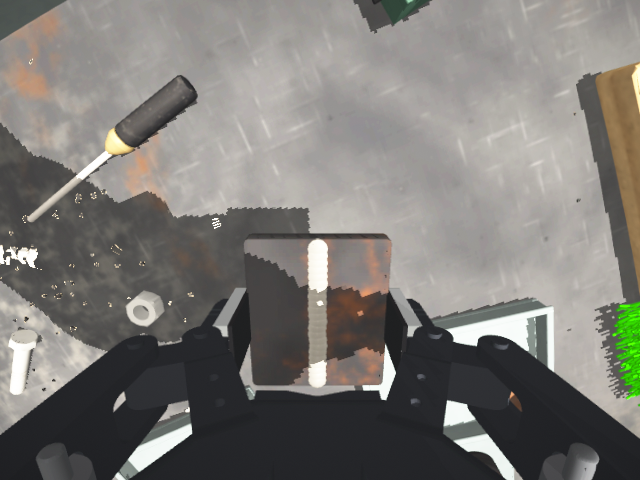

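The coupon is held square and level between the pads. I'll carry it to the plate tray.

```bash
python3 -m inch '[[[-4,-4,0],-3,5.5],[[-6,-6.5,0],-6,5.5],[[-8.5,-9,0],-9,5.5],[[-11,-11.5,0],-12,5.5],[[-13.5,-14,0],-15,5.5],[[-16,-16.5,0],-17,5.5],[[-18.5,-19,0],-19,5.5],[[-21,-21.5,0],-21,5.5],[[-24,-24.5,0],-23,5.5],[[-27,-27.5,0],-25,5.5]]'
python3 -c "
from h import *
print(go([.607,-.225,.13],92.6))"
```

```text
t: 9.18
tcp_pos: [0.5725, -0.1505, 0.1282]
eef_rot: [-0.023, 1.0, 0.0, -0.001]
ft_force: [0.6, 0.2, -1.5]
finger_gap: 0.0581
grip_force: 65.5
(array([-3.11, -7.6 , -0.2 ]), np.float64(0.0), 'q6', np.float64(-0.3))
```

```bash
python3 -m inch '[[[-3.1,-7.6,0],0,5.5],[[-3.1,-7.6,0],0,5.5],[[-3.1,-7.6,0],0,5.5],[[-3.1,-7.6,0],0,5.5],[[-3.1,-7.6,0],0,5.5]]'
python3 -c "
from h import *
print(go([.607,-.225,.026],92.6)); snap('wrist','w4')"
```

```text
t: 9.6
tcp_pos: [0.6064, -0.2232, 0.1281]
eef_rot: [-0.022, 1.0, 0.001, -0.002]
ft_force: [0.7, 0.9, -2.4]
finger_gap: 0.0583
grip_force: 65.6
(array([-0.09, -0.19, 10.21]), np.float64(-0.1), 'q6', np.float64(-0.4))
```

View pics/w4.png

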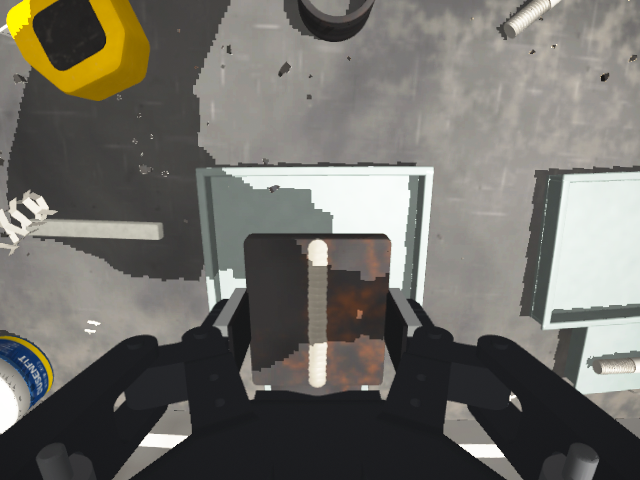

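The plate is held above the plate tray, whose near rim corners are at (198,168) and (433,168). The chalk and tape lie clear to the left.

```bash
python3 -c "
from h import *
f=load('w4'); c=px2w(f,[(198,168),(433,168)],.021);print(c, c.mean(0)+[.058,.0026,0])"
python3 -m inch '[[[-0.1,-0.2,3],0,5.5],[[-0.1,-0.2,6],0,5.5],[[-0.1,-0.2,8.5],0,5.5],[[-0.1,-0.2,9.8],0,5.5],[[-0.1,-0.2,10],0,5.5],[[-0.1,-0.2,10],0,5.5]]'
python3 -m inch '[[[0,0,0.2],0,5.5],[[0,0,0.2],0,5.5],[[0,0,0.2],0,5.5]]'|grep -E "tcp|ft"
```

```text
[[ 0.55164336 -0.30475464  0.021     ]
 [ 0.54483721 -0.14848021  0.021     ]] [ 0.60624029 -0.22401743  0.021     ]
t: 10.15
tcp_pos: [0.6081, -0.2246, 0.0304]
eef_rot: [-0.022, 1.0, 0.0, -0.0]
ft_force: [-0.1, -0.9, -1.2]
finger_gap: 0.0583
grip_force: 65.5
tcp_pos: [0.6092, -0.2257, 0.0299]
ft_force: [-0.9, -0.5, -1.6]
```

```bash
python3 -m inch '[[[0,0,0.3],0,5.5],[[0,0,0.3],0,5.5],[[0,0,0.3],0,5.5]]'|grep -E "tcp|ft";python3 -m inch '[[[0,0,0.2],0,5.5],[[0,0,0.2],0,5.5],[[0,0,0.2],0,5.5]]'|grep -E "tcp|ft"
```

```text
tcp_pos: [0.6084, -0.2255, 0.0253]
ft_force: [-0.4, -0.3, -1.9]
tcp_pos: [0.6086, -0.2256, 0.0238]
ft_force: [-1.6, 0.0, 1.5]
```

```bash
python3 -m inch '[[[0,0,0],0,7],[[0,0,0],0,7],[[0,0,0],0,7],[[0,0,0],0,7],[[0,0,-4],0,7],[[0,0,-8],0,7],[[0,0,-12],0,7],[[0,0,-14],0,7],[[0,0,-14],0,7]]'
python3 -c "
from h import *
snap('wrist','w5');snap('top','top1')
print(go([.441,-.218,.15],80))"
```

```text
t: 11.65
tcp_pos: [0.6103, -0.2262, 0.1698]
eef_rot: [-0.022, 1.0, -0.002, 0.004]
ft_force: [0.8, 0.2, 1.4]
finger_gap: 0.0699
grip_force: 0.0
(array([16.74,  1.51,  1.39]), np.float64(12.5), 'q6', np.float64(-0.4))
```

View pics/w5.png

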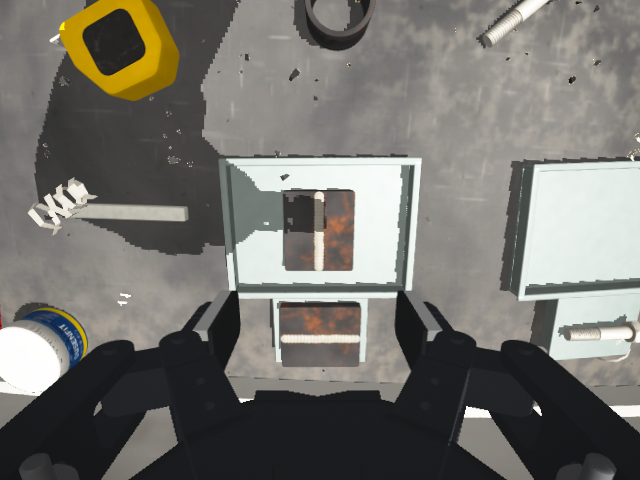

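The plate lies flat in the middle of its tray, at about (319,230). Next is the wide pipe.

```bash
python3 -m inch '[[[16.7,0.8,1.4],0,7],[[16.7,0.8,1.4],0,7],[[16.7,0.8,1.4],0,7],[[16.7,0.8,1.4],0,7],[[16.7,0.8,1.4],0,7],[[16.7,0.8,1.4],0,7],[[16.7,0.8,1.4],0,7],[[16.7,0.8,1.4],0,7]]'
python3 -c "
from h import *
f=snap('wrist','w6')
cv2.imwrite('pics/w6c.png',cv2.resize(f['frame'][150:350,180:460],None,fx=2.5,fy=2.5))"
```

```text
t: 12.42
tcp_pos: [0.4421, -0.2249, 0.1489]
eef_rot: [-0.022, 1.0, 0.0, 0.0]
ft_force: [0.5, -0.2, 0.1]
finger_gap: 0.07
grip_force: 0.0
```

View pics/w6c.png

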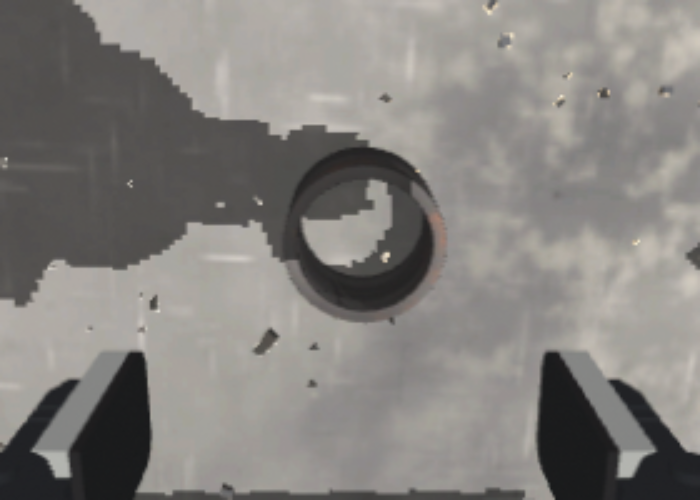

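The wide pipe's top ring is centred at crop (367,243), which is px (326.8,247.2).

```bash
python3 -c "
from h import *
f=load('w6'); c=px2w(f,[(326.8,247.2)],.034)[0];print(c,px2w(f,[(294.8,247.2)],.034)[0]); print(go([c[0],c[1],.036],92.6))"
```

```text
[ 0.44084998 -0.21786938  0.034     ] [ 0.44188815 -0.24112684  0.034     ]
(array([ 0.11,  0.71, 11.29]), np.float64(-0.1), 'q6', np.float64(-0.51))
```

```bash
python3 -m inch '[[[0.1,0.7,4],0,7],[[0.1,0.7,8],0,7],[[0.1,0.7,10],0,7],[[0.1,0.7,11],0,7],[[0.1,0.7,11.1],0,7],[[0.1,0.7,11.1],0,4.2],[[0.1,0.7,11.1],0,4.2],[[0.1,0.7,11.1],0,4.2],[[0.1,0.7,11.1],0,4.2],[[0.1,0.7,11.1],0,4.2]]'
python3 -m inch '[[[0,0,0],0,4.2],[[0,0,-1],0,4.2],[[0,0,-5],0,4.2],[[0,0,-9],0,4.2],[[0,0,-10],0,4.2],[[0,0,-10],0,4.2],[[0,0,-10],0,4.2]]'
python3 -c "
from h import *
c=np.array([.5896,.2698]);y=np.radians(80.5);
print(go([*(c-.027*np.array([np.cos(y),np.sin(y)])),.14],80.5))"
```

```text
t: 13.3
tcp_pos: [0.4413, -0.2184, 0.0404]
eef_rot: [-0.022, 1.0, -0.001, 0.002]
ft_force: [0.5, 1.9, 6.9]
finger_gap: 0.0455
grip_force: 61.9
t: 13.88
tcp_pos: [0.4403, -0.2181, 0.139]
eef_rot: [-0.022, 1.0, -0.0, 0.001]
ft_force: [0.5, -0.3, -2.0]
finger_gap: 0.0454
grip_force: 62.2
(array([-16.49,  45.45,  -0.11]), np.float64(12.0), 'q6', np.float64(-0.5))
```

```bash
python3 -m inch '[[[-1,3,0],1,4.2],[[-2,6.5,0],2,4.2],[[-3.5,10,0],3,4.2],[[-5,13.5,0],4,4.2],[[-6.5,17,0],5,4.2],[[-8,20.5,0],6,4.2],[[-9.5,24,0],7,4.2],[[-11,27.5,0],8,4.2],[[-12.5,31,0],9,4.2],[[-14,34.5,0],10,4.2]]'
python3 -m inch '[[[-1.2,5,0],1,4.2],[[-2.3,10,0],2,4.2],[[-2.3,10.5,0],2,4.2],[[-2.3,10.5,0],2,4.2],[[-2.3,10.5,0],2,4.2],[[-2.3,10.5,0],2,4.2]]'
python3 -c "
from h import *
c=np.array([.5896,.2698]);y=np.radians(80.5);
print(go([*(c-.027*np.array([np.cos(y),np.sin(y)])),.043],80.5))
snap('wrist','w7')"
```

```text
t: 14.72
tcp_pos: [0.5642, 0.1347, 0.1363]
eef_rot: [0.066, 0.998, -0.0, -0.001]
ft_force: [0.6, -0.4, -1.0]
finger_gap: 0.0456
grip_force: 62.3
t: 15.22
tcp_pos: [0.6004, 0.2335, 0.1366]
eef_rot: [0.083, 0.997, -0.001, -0.001]
ft_force: [0.8, 0.1, -1.7]
finger_gap: 0.0457
grip_force: 62.3
(array([1.64, 0.72, 9.36]), np.float64(0.0), 'q6', np.float64(0.54))
```

View pics/w7.png

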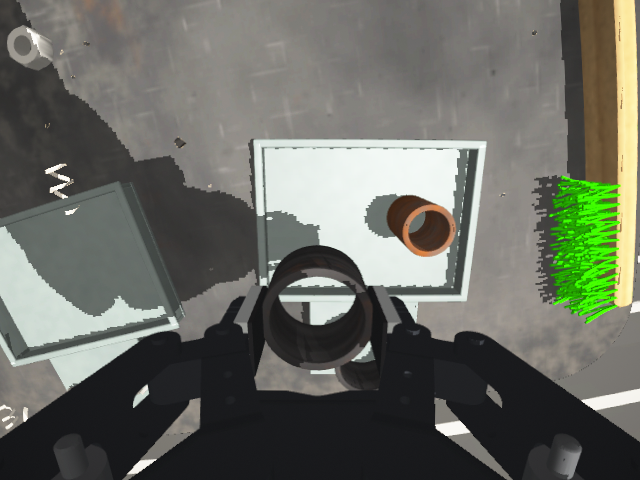

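The slim pipe stands in the pipe tray with its top ring at (429,229). The near rim corners are at (252,141) and (486,142), and the wide pipe is held.

```bash
python3 -c "
from h import *
f=load('w7'); s=px2w(f,[(429,229)],.053)[0][:2]; c=px2w(f,[(252,141),(486,142)],.021)[:,:2]
d=c[1]-c[0]; print('slim',s,'len',np.linalg.norm(d),np.degrees(np.arctan2(*d[::-1]))); u=d/np.linalg.norm(d); v=np.array([u[1],-u[0]])
m=c.mean(0)+.058*v; print('tray',m,'slim in tray x,y',(s-m)@v,(s-m)@u); print(go([*(m-.028*u),.05],80.5))"
```

```text
slim [0.5902549 0.3057787] len 0.15913128082595815 80.59298989831531
tray [0.58895373 0.27141065] slim in tray x,y -0.0043336744070315925 0.03411855327684213
(array([1.76, 0.8 , 8.72]), np.float64(-0.0), 'q6', np.float64(0.54))
```

```bash
python3 -m inch '[[[1.8,0.6,0],0,4.2],[[1.8,0.6,3],0,4.2],[[1.8,0.6,6],0,4.2],[[1.8,0.6,8],0,4.2],[[1.8,0.6,8.7],0,4.2],[[1.8,0.6,8.8],0,4.2],[[1.8,0.6,8.8],0,4.2]]'
python3 -m inch '[[[0,0,0.3],0,4.2],[[0,0,0.4],0,4.2],[[0,0,0.4],0,4.2]]' | grep -E "tcp|ft"
```

```text
t: 15.85
tcp_pos: [0.5846, 0.2422, 0.051]
eef_rot: [0.083, 0.997, 0.0, 0.0]
ft_force: [0.3, 0.6, -1.3]
finger_gap: 0.0455
grip_force: 62.3
tcp_pos: [0.5849, 0.243, 0.0472]
ft_force: [-0.6, -0.0, -1.1]
```

```bash
python3 -m inch '[[[0,-0.1,0.3],0,4.2],[[0,-0.1,0.3],0,4.2],[[0,-0.1,0.3],0,4.2]]' | grep -E "tcp|ft"; python3 -m inch '[[[0,0,0.1],0,4.2],[[0,0,0.1],0,4.2],[[0,0,0.1],0,4.2]]' | grep -E "tcp|ft"
```

```text
tcp_pos: [0.5844, 0.242, 0.0436]
ft_force: [0.6, -0.6, -0.9]
tcp_pos: [0.5845, 0.242, 0.0434]
ft_force: [-2.3, -1.7, 6.7]
```

Contact. I'll release slightly, rise, and head for the nut.

```bash
python3 -m inch '[[[0,0,0],0,5.1],[[0,0,0],0,5.1],[[0,0,0],0,5.1],[[0,0,-2],0,5.1],[[0,0,-5],0,5.1],[[0,0,-9],0,5.1],[[0,0,-10],0,5.1],[[0,0,-10],0,5.1]]'
python3 -c "
from h import *
snap('wrist','w8')
print(go([.425,.06,.12],80))"
```

```text
t: 17.27
tcp_pos: [0.5858, 0.2426, 0.1468]
eef_rot: [0.083, 0.997, 0.002, 0.003]
ft_force: [0.3, 0.0, -0.6]
finger_gap: 0.0509
grip_force: 0.0
(array([ 12.8 , -20.62,   2.34]), np.float64(0.5), 'q6', np.float64(0.56))
```

View pics/w8.png

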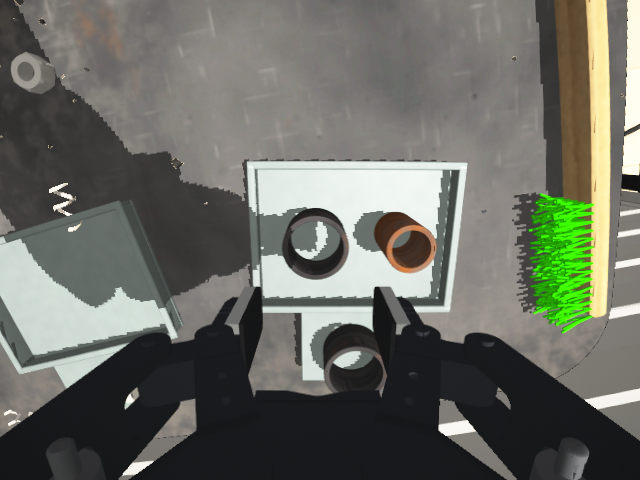

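Both pipes stand on the tray floor, at (315,243) and (405,243). Next is the nut.

```bash
python3 -m inch '[[[12.8,-20.6,2.3],0.5,5.1],[[12.8,-20.6,2.3],0.5,5.1],[[12.8,-20.6,2.3],0.5,5.1],[[12.8,-20.6,2.3],0.5,5.1],[[12.8,-20.6,2.3],0.5,5.1],[[12.8,-20.6,2.3],0.5,5.1],[[12.8,-20.6,2.3],0.5,5.1],[[12.8,-20.6,2.3],0.5,5.1],[[12.8,-20.6,2.3],0.5,5.1]]'
python3 -c "
from h import *
f=snap('wrist','w9')
cv2.imwrite('pics/w9c.png',cv2.resize(f['frame'][180:280,20:380],None,fx=2.2,fy=2.2) if 0 else np.vstack([cv2.resize(f['frame'][200:280,260:380],None,fx=6,fy=6)]))"
```

```text
t: 18.07
tcp_pos: [0.4241, 0.0599, 0.1187]
eef_rot: [0.087, 0.996, 0.0, -0.0]
ft_force: [-0.1, 0.3, -0.2]
finger_gap: 0.0509
grip_force: 0.0
```

View pics/w9c.png

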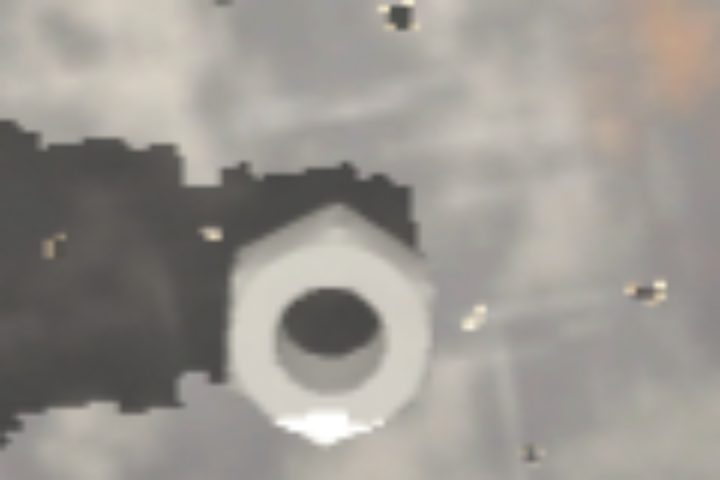

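The nut's flats face the fingers to within about 3 degrees. Its top hole is centred at px (315.2,256.7).

```bash
python3 -c "
from h import *
f=load('w9'); c=px2w(f,[(315.2,256.7)],.014)[0];print(c); print(go([c[0],c[1],.03],77))
print(px2w(load('w8'),[(0,0)],0))"
```

```text
[0.42689618 0.05812817 0.014     ]
(array([-0.28, -0.16,  8.88]), np.float64(3.0), 'q6', np.float64(0.31))
[[0.36993482 0.04310822 0.        ]]
```

```bash
python3 -m inch '[[[-0.3,-0.2,4],3,4],[[-0.3,-0.2,7],3,4],[[-0.3,-0.2,8.5],3,4],[[-0.3,-0.2,9],3,4],[[-0.3,-0.2,9],3,4],[[-0.3,-0.2,9],3,1.8],[[-0.3,-0.2,9],3,1.8],[[-0.3,-0.2,9],3,1.8],[[-0.3,-0.2,9],3,1.8],[[-0.3,-0.2,9],3,1.8]]'
python3 -m inch '[[[0,0,0],0,1.8],[[0,0,0],0,1.8],[[0,0,-1],0,1.8],[[0,0,-4],0,1.8],[[0,0,-8],0,1.8],[[0,0,-8],0,1.8],[[0,0,-8],0,1.8]]'
python3 -c "
from h import *
c=np.array([.5958,.0279]);y=np.radians(95);
print(go([*(c+.035*np.array([np.cos(y),np.sin(y)])),.11],95))"
```

```text
t: 18.95
tcp_pos: [0.4277, 0.0576, 0.0306]
eef_rot: [0.113, 0.994, 0.0, 0.001]
ft_force: [-0.1, 0.8, 6.7]
finger_gap: 0.0218
grip_force: 59.6
t: 19.53
tcp_pos: [0.428, 0.0575, 0.1122]
eef_rot: [0.113, 0.994, 0.001, 0.002]
ft_force: [0.2, -0.2, -1.4]
finger_gap: 0.022
grip_force: 58.9
(array([-15.93,   4.22,   0.29]), np.float64(-18.0), 'q6', np.float64(0.36))
```

```bash
python3 -m inch '[[[-4,1,0],-6,1.8],[[-8,2,0],-12,1.8],[[-12,3,0],-18,1.8],[[-15.9,4.2,0],-18,1.8],[[-15.9,4.2,0],-18,1.8],[[-15.9,4.2,0],-18,1.8],[[-15.9,4.2,0],-18,1.8]]'
python3 -m inch '[[[0,0,3],0,1.8],[[0,0,5.5],0,1.8],[[0,0,7],0,1.8],[[0,0,7.2],0,1.8],[[0,0,7.2],0,1.8]]'
python3 -c "
from h import *
c=np.array([.5958,.0279]);y=np.radians(95);
print(go([*(c+.035*np.array([np.cos(y),np.sin(y)])),.033],95))"
```

```text
t: 20.12
tcp_pos: [0.5901, 0.0624, 0.108]
eef_rot: [-0.044, 0.999, -0.0, -0.001]
ft_force: [-0.7, 0.1, -0.4]
finger_gap: 0.0219
grip_force: 58.9
t: 20.53
tcp_pos: [0.5896, 0.0625, 0.0375]
eef_rot: [-0.044, 0.999, -0.0, -0.0]
ft_force: [0.1, -1.1, 0.4]
finger_gap: 0.0216
grip_force: 58.9
(array([-0.31,  0.  ,  0.45]), np.float64(0.0), 'q6', np.float64(0.02))
```

```bash
python3 -m inch '[[[0,0,0.3],0,1.8],[[0,0,0.3],0,1.8],[[0,0,0.3],0,1.8]]' | grep -E "tcp|ft"; python3 -m inch '[[[0,0,0.1],0,1.8],[[0,0,0.1],0,1.8],[[0,0,0.1],0,1.8]]' | grep -E "tcp|ft"
```

```text
tcp_pos: [0.5915, 0.0626, 0.0357]
ft_force: [0.0, 0.6, -0.1]
tcp_pos: [0.5912, 0.0626, 0.0337]
ft_force: [-0.2, -0.6, 1.6]
```

```bash
python3 -m inch '[[[0,0,0.05],0,1.8],[[0,0,0.05],0,3.4],[[0,0,0.05],0,3.4],[[0,0,0],0,3.4],[[0,0,-3],0,3.4],[[0,0,-6],0,3.4],[[0,0,-9],0,3.4],[[0,0,-9],0,3.4]]'
python3 -c "
from h import *
print(go([.432,-.079,.12],41.3))"
```

```text
t: 21.7
tcp_pos: [0.5933, 0.0628, 0.1297]
eef_rot: [-0.044, 0.999, 0.0, 0.004]
ft_force: [0.4, 0.2, 0.6]
finger_gap: 0.0344
grip_force: 0.0
(array([ 17.31, -12.71,   0.83]), np.float64(53.7), 'q6', np.float64(0.02))
```

```bash
python3 -m inch '[[[17.3,-12.7,0.8],54,4],[[17.3,-12.7,0.8],54,4],[[17.3,-12.7,0.8],54,4],[[17.3,-12.7,0.8],54,4],[[17.3,-12.7,0.8],54,4],[[17.3,-12.7,0.8],54,4],[[17.3,-12.7,0.8],54,4],[[17.3,-12.7,0.8],54,4],[[17.3,-12.7,0.8],54,4],[[17.3,-12.7,0.8],54,4]]'
python3 -c "
from h import *
f=snap('wrist','w10');o=telemetry.observe();print(o['tcp_pos'],o['finger_gap'])"
```

```text
t: 22.53
tcp_pos: [0.4298, -0.0791, 0.1152]
eef_rot: [0.414, 0.911, 0.0, 0.0]
ft_force: [-0.2, 1.0, 0.0]
finger_gap: 0.04
grip_force: 0.0
[ 0.4298274  -0.07901724  0.11519953] 0.03981161348391575
```

View pics/w10.png

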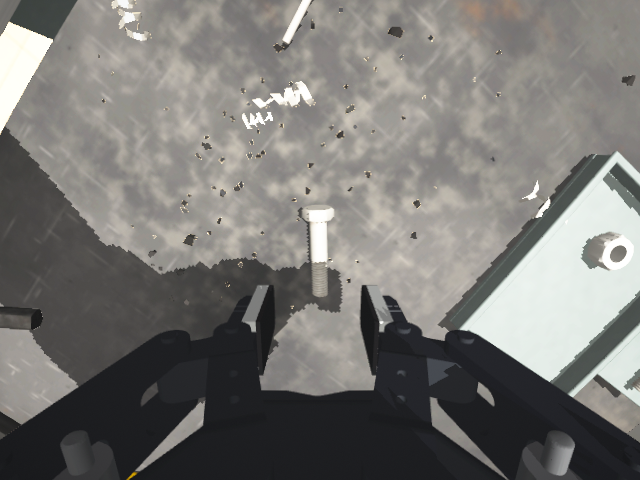

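The nut lies in the fastener tray at (612,252). The bolt runs from its head at (317,207) to its tip at (320,297), aligned with the fingers.

```bash
python3 -c "
from h import *
f=load('w10'); c=px2w(f,[(317,207),(320,296)],.008);d=c[0]-c[1];print(c,np.linalg.norm(d)); y=np.degrees(np.arctan2(d[1],d[0]));m=c.mean(0);print(m,y,go([m[0],m[1],.028],y-90))"
```

```text
[[ 0.40903483 -0.05518251  0.008     ]
 [ 0.45396493 -0.10321686  0.008     ]] 0.06577243495446591
[ 0.43149988 -0.07919968  0.008     ] 133.0874999991212 (array([-0.12,  0.11,  8.72]), np.float64(-1.9), 'q6', np.float64(0.67))
```

```bash
python3 -m inch '[[[-0.1,0.1,4],-2,3.5],[[-0.1,0.1,7],-2,3.5],[[-0.1,0.1,8.2],-2,3.5],[[-0.1,0.1,8.6],-2,3.5],[[-0.1,0.1,8.6],-2,3.5],[[-0.1,0.1,8.6],-2,0.6],[[-0.1,0.1,8.6],-2,0.6],[[-0.1,0.1,8.6],-2,0.6],[[-0.1,0.1,8.6],-2,0.6],[[-0.1,0.1,8.6],-2,0.6]]'
python3 -m inch '[[[0,0,0],0,0.6],[[0,0,0],0,0.6],[[0,0,-1],0,0.6],[[0,0,-4],0,0.6],[[0,0,-8],0,0.6],[[0,0,-8.5],0,0.6],[[0,0,-8.5],0,0.6]]'
python3 -c "
from h import *
c=np.array([.5958,.0279]);y=np.radians(95);
print(go([*(c-.032*np.array([np.cos(y),np.sin(y)])),.12],95))"
```

```text
t: 23.42
tcp_pos: [0.4322, -0.0794, 0.0311]
eef_rot: [0.399, 0.917, 0.0, 0.001]
ft_force: [-0.6, 0.9, 7.0]
finger_gap: 0.0091
grip_force: 58.8
t: 24.0
tcp_pos: [0.4329, -0.0795, 0.118]
eef_rot: [0.399, 0.917, 0.001, 0.003]
ft_force: [-0.5, 0.1, -1.2]
finger_gap: 0.0093
grip_force: 58.8
(array([-5.78, 17.27, -0.11]), np.float64(-52.0), 'q6', np.float64(0.64))
```

```bash
python3 -m inch '[[[-1,3,0],-7,0.6],[[-2,6,0],-14,0.6],[[-3,9,0],-21,0.6],[[-4,12,0],-28,0.6],[[-5,15,0],-35,0.6],[[-5.8,17.3,0],-42,0.6],[[-5.8,17.3,0],-49,0.6],[[-5.8,17.3,0],-52,0.6],[[-5.8,17.3,0],-52,0.6],[[-5.8,17.3,0],-52,0.6]]'
python3 -c "
from h import *
snap('wrist','w11')
c=np.array([.5958,.0279]);y=np.radians(95);
print(go([*(c-.032*np.array([np.cos(y),np.sin(y)])),.037],95))"
```

```text
t: 24.83
tcp_pos: [0.5968, -0.0036, 0.1133]
eef_rot: [-0.043, 0.999, 0.0, -0.001]
ft_force: [-0.1, 0.0, -1.4]
finger_gap: 0.0084
grip_force: 58.8
(array([-0.18, -0.05,  7.66]), np.float64(-0.1), 'q6', np.float64(-0.09))
```

View pics/w11.png

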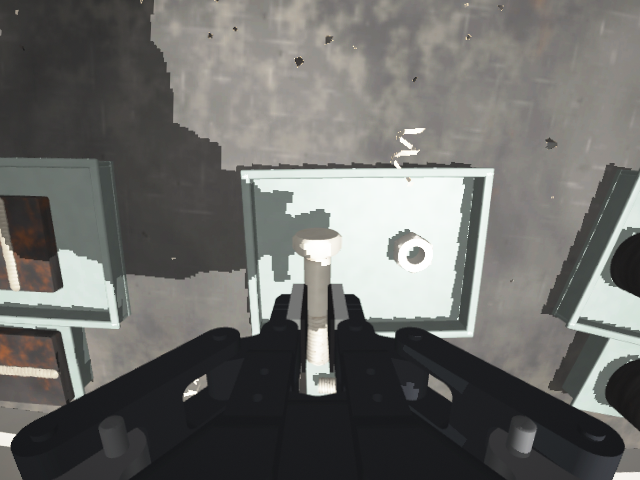

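The nut lies at (410,252) and the bolt hangs along the tray's x, clear of it. I'll lower the bolt.

```bash
python3 -m inch '[[[-0.1,0,3],0,0.6],[[-0.1,0,5.5],0,0.6],[[-0.1,0,7],0,0.6],[[-0.1,0,7.3],0,0.6],[[-0.1,0,7.3],0,0.6],[[-0.1,0,7.3],0,0.6]]'|grep -E "tcp|ft"
python3 -m inch '[[[0,0,0.4],0,0.6],[[0,0,0.4],0,0.6],[[0,0,0.4],0,0.6]]' | grep -E "tcp|ft"; python3 -m inch '[[[0,0,0.1],0,0.6],[[0,0,0.1],0,0.6],[[0,0,0.1],0,0.6]]' | grep -E "tcp|ft"
```

```text
tcp_pos: [0.5985, -0.0036, 0.0424]
ft_force: [-0.1, -0.5, -0.3]
tcp_pos: [0.5985, -0.0035, 0.038]
ft_force: [1.0, 0.4, -1.6]
tcp_pos: [0.5983, -0.0035, 0.0364]
ft_force: [-0.1, 0.8, -0.8]
```

```bash
python3 -m inch '[[[0,0,0.2],0,0.6],[[0,0,0.2],0,0.6],[[0,0,0.2],0,0.6]]' | grep -E "tcp|ft"; python3 -m inch '[[[0,0,0.05],0,0.6],[[0,0,0.05],0,0.6],[[0,0,0.05],0,0.6]]' | grep -E "tcp|ft"
```

```text
tcp_pos: [0.5984, -0.0035, 0.0344]
ft_force: [0.7, -0.1, 0.0]
tcp_pos: [0.5984, -0.0035, 0.0342]
ft_force: [-0.5, 0.9, 5.4]
```

```bash
python3 -m inch '[[[0,0,0],0,2.8],[[0,0,0],0,2.8],[[0,0,0],0,2.8],[[0,0,-3],0,2.8],[[0,0,-7],0,2.8],[[0,0,-11],0,2.8],[[0,0,-14],0,2.8],[[0,0,-14],0,2.8]]'
python3 -m inch '[[[12,0,-3],0,3],[[12,0,-3],0,3],[[12,0,-3],0,3],[[12,0,-3],0,3],[[12,0,-3],0,3],[[12,0,-3],0,3],[[12,0,-3],0,3],[[12,0,-3],0,3]]'
python3 -c "
from h import *
f=snap('wrist','w12'); t=snap('top','top2')
c=cv2.resize(t['frame'][150:310,155:515],None,fx=1.6,fy=1.6,interpolation=2)
w=cv2.resize(f['frame'],(400,300)); o=np.zeros((560,580,3),np.uint8); o[:c.shape[0],:c.shape[1]]=c; o[258:558,:400]=w; cv2.imwrite('pics/fin.png',o)"
```

```text
t: 27.05
tcp_pos: [0.6003, -0.0035, 0.1811]
eef_rot: [-0.044, 0.999, -0.0, 0.005]
ft_force: [0.0, -0.1, 1.2]
finger_gap: 0.0278
grip_force: 0.0
t: 27.72
tcp_pos: [0.4793, -0.0139, 0.2029]
eef_rot: [-0.044, 0.999, 0.0, -0.001]
ft_force: [-0.4, -0.5, 0.1]
finger_gap: 0.03
grip_force: 0.0
```

View pics/fin.png

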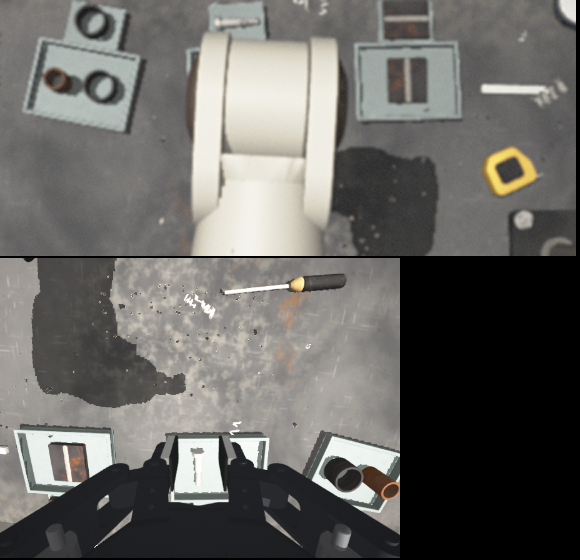

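All the pieces I can see are in place: the pipes standing, the plate flat and the bolt lying. The nut is hidden by a finger, but it was last seen flat in its tray and has not been touched since. The tape and chalk are where they were.

```bash
python3 -c "
from h import *
print(ticket.finish_job())"
```

```text
the job is handed in; nothing more can be done
None
```

The five pieces are sorted: both pipes standing in the pipe tray, nut and bolt lying in the fastener tray, plate flat in the plate tray, tape and chalk left alone; handed in at about 28 s of robot time, no verdict returned, nut last seen in place just before the bolt was lowered.

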